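# Tighten the gland nut of a pressure cell with a click wrench

## Task

Take the click wrench from its tray, fit its ring end right down over the big brass gland nut on top of the clear pressure cell, and tighten the nut clockwise until the wrench breaks over with a click; stop at once, do not pull on through the break-over. Then lift the wrench off and lay it flat back in its tray. Do not bump the cell with the robot and leave the other things on the bench where they are.

Things in the scene. Friction and masses are not known exactly. Their poses are not given: they have to be found in the camera images.
- wrench: Head of the click wrench: flat steel ring end, 54 mm outside, 14 mm thick, with a six-sided opening 37.5 mm across flats right through, on a short shank. Origin at the ring's centre, mid thickness; x runs towards the handle through two corners of the opening; z is the ring's axis. The whole wrench is 266 mm long, about 0.4 kg (varies), and balances about 120 mm from the ring's centre.
- wrench_handle: Its handle: steel tube 20 mm wide (40 to 102 mm from the ring's centre), then black grip 26 mm wide (102 to 239 mm), both 24 mm high, on the ring's mid plane. Origin on the break-over pin, 35 mm from the ring's centre; x along the handle to its end, parallel to the head's x axis until it breaks over. Breaking over turns it about the pin, clockwise seen from above, against the head.
- wrench_grip (a point): Grip point on the centre line of the black grip, 125 mm from the ring's centre, where one holds and pulls. Pulled clockwise, the wrench stays stiff up to its set torque (about 12 N sideways here, 1.1 to 1.6 N m at the nut), then breaks over: the resistance falls by about a third within 0.1 rad.
- wrench_end (a point): End of the handle, on its centre line, 239 mm from the ring's centre. The handle's break-over travel has a solid stop at 0.20 rad; reaching 0.05 rad is the click, past 0.16 rad it is being pulled through and the nut overtightened. It springs straight again when the load is taken off.
- wrench_ring (a point): Centre of the ring end (the same point as the head's origin).
- cell: Pressure cell bolted to the bench: aluminium base 130 mm across, clear cylinder with a pink salt core inside, three tie rods, aluminium cap 120 mm across with its top 126 mm above the bench (rod ends to 136 mm), and a round boss 52 mm across, top at 148 mm, that carries the gland nut. Origin on the axis at the underside; z up.
- nut_mid (a point): Middle of the brass gland nut, on its axis, 155 mm above the bench. Hexagon 36 mm across flats from 149 to 162.5 mm, coned top to 166.5 mm; a steel ram 12 mm thick stands out of it up to 180 mm. x points to one of its corners and turns with it. With the ring fully home on the boss, the ring's centre is level with this point.
- nut_corner (a point): One corner of the nut, 21 mm from its axis, mid height. The nut is hand-tight and turns clockwise seen from above: it moves at 0.75 to 1 N m and stiffens by 0.8 N m per rad. How far it turns to the click is unknown (about 0.2 to 1 rad), and the ring's play on it takes up to 0.17 rad more. It stays where it is left.
- tray: Shallow steel tool tray, lined with grey foam, fixed: 330 x 180 mm outside, 4 mm walls 16 mm high, inner floor 4 mm above the bench. Origin at the centre of the underside, x along its length. At the start the wrench lies flat in it along x, ring towards +x, its centre line 16 mm above the bench.
- salt_cube: Bystander: pink rock salt cube, 60 mm. Origin at the centre of the underside, as for all bystanders.
- concrete_cube: Bystander: grey concrete cube, 50 mm.
- salt_core: Bystander: pink salt core standing upright, 38 mm across, 76 mm high.
- tin: Bystander: small metal tin, 52 mm across, 45 mm high.
- weight: Bystander: slotted iron disc weight, 90 mm across, 14 mm thick.
- caliper: Bystander: caliper lying flat, 150 mm long.
- end_disc: Bystander: steel end disc, 50 mm across, 14 mm high.

How it is judged:
By the outcome, as a careful person would: the job done as asked, in the order asked, and still so for the second after the job is handed in, with the robot touching nothing.
It also fails if it takes over 72 s, if anything falls off the work surface, if the arm or the gripper's body presses on something with over 40 N, if the wrist force passes 120 N, or if a joint passes its speed limit or range.

## Robot

A 6-joint arm with a two-finger parallel gripper is mounted at the origin on the work surface. World frame = base frame: x ahead of the robot, y to its left, z up, the work surface at z = 0. Lengths are in m, angles in rad, forces in N, time in s.
With the tool pointing down it reaches from about 0.275 to 0.75 m from the base axis. Payload 10.2 kg.
Tool frame: the origin (TCP) lies between the finger pads; the fingertips stand 11 mm ahead of it and the grasp point (between the pads) lies 8 mm behind it (robot.tip_extent is the distance from the TCP to the fingertips, in m); z points along the fingers, y is the line along which they close (so a half turn about z gives the same grasp; the last joint's range is limited). The gripper opens to 85 mm and grips with 20 to 120 N. Pads are 22 mm wide; open, the fingers measure 114 mm over their backs; the gripper's body (76 mm by 85 mm) begins 54 mm behind the grasp point. The pads swing forward as they close: fully open they stand 13 mm farther back than shut.
Start: joints at [-1.509, 0.313, 1.498, -0, 1.331, -0.223], TCP at [0.147, -0.504, 0.242] pointing down, gripper open.
Joint ranges: [-2.94, 2.94], [-0.97, 2.17], [0.19, 2.56], [-1.23, 4.37], [0.02, 3.11], [-2.88, 2.88]. Speed limits (rad/s): [2.39, 2.39, 3.01, 3.14, 3.14, 3.14].

## Interface

Orientations are given as a unit quaternion [w, x, y, z].
In Python, from cell import robot gives the robot as it stands.
- The arm moves only by the shell command python3 -m pendant 'ROWS' [FORCE]. ROWS is JSON, a list of rows, each a list of 7 numbers: the shift along the tool's x, y, z scaled (see below), then the turn, a rotation vector about the tool's x, y, z scaled (see below), then the closure, from 0 (fully open) to 1 (shut). In form: [[dx, dy, dz, rx, ry, rz, jaw], ...]. A call has 1 to 20 rows; each row is the pose to reach, as a shift and turn from the pose commanded when the call began, along the tool's axes at that moment; what a row does not reach only later rows make up. The controller multiplies each number of a shift by 0.2 m and each number of a turn by 90 degrees. A row lasts 1/8 s, in which the tool goes at most 62.5 mm and 10.7 degrees, less where a joint would pass 70% of its speed; a pose out of reach is approached as far as the arm can. A call with a number of a shift or a turn outside -1 to 1 is refused whole. A call with a gripper value outside its range is refused whole. The fingers move at their own pace and stop on an object; FORCE is the grip in N (left out, the last holds). Time passes only in rows, so rows that repeat a pose let the fingers close. It gives the time, the measured TCP pose, the force, the opening and the grip force at its end, in the units of the state.
- robot.state(): the state, without advancing time (a new reading comes with each control period).
- robot.get_image(name): name is "scene" or "top" or "wrist"; returns a dict with "pixels" (400x640x3 uint8, red, green, blue), "camera_matrix" (3x3 intrinsics, pixels), "R" (3x3) and "t" (3): a world point X has camera coordinates R X + t; the wrist camera has in their place "mount" (4x4, takes a point from camera to tool coordinates, whose origin is the TCP and whose axes are the flange's). Camera axes: x right, y down, z forward; pixel columns grow to the right and rows downward; lengths in m; the calibration is good to about 2 mm. A picture is of the moment at which its call begins: read the wrist's pose just before it. There is no depth.
- robot.finish_job(): hands the job in; it is judged then, once.
Trained networks look in a picture, given as the dict that the camera call returned (one of the last four; its "shot" number tells which), for a name from the list of things; names that differ only in an ending like _2 or _b are one class to them, and where a whole thing is asked for, a point or a joint stands for the part that bears it (a point fixed in the world has none). Each returns a list of dicts, best first, with "p" (0 to 1); they miss things now and then, are a little off and sometimes report something else, mostly with a low value. They report only what shows in the picture. A call takes as long as a camera call.
- robot.silhouettes(picture, target): "region" (400x640 bool, what is visible of it) and "bbox" ([centre column, centre row, width, height] in pixels, round what is visible of it).
The state is a dict: "time_s": time; "joints": joint angles; "joint_velocities": joint speeds; "effort": joint torques, N m; "ee_pos": TCP position; "tcp_rot": TCP orientation; "contact_force": force on the tool from outside, world axes, zero at the start; "wrist_torque": the same for the moment, N m; "grip_width": opening from 0.0 (shut) to 1.0 (fully open); "gripper_force": force on a finger pad.
Only numpy, scipy, OpenCV 4.12 (cv2) and the standard library are available. Lean on these libraries where they do the work, as an engineer would, in place of code of your own. Each camera call takes 0.05 s, during which the arm holds its last target. There are 200 camera calls.

## Working session

There is one attempt and no reset: what is moved stays moved. The work goes in short steps, Python scripts to look and compute and a shell command to move; the robot and the scene stay as the last step left them, time stands still between calls to the robot, and variables do not carry over. Pictures are saved under pics/ and viewed, at most 10 in all, crops included, and the job is handed in when it is done.

```bash
ls; mkdir -p pics
cat > h.py <<'E'
import numpy as np, cv2
from cell import robot
from scipy.spatial.transform import Rotation as Ro
def ray(im,uv,z):
    K=np.array(im["camera_matrix"]);R=np.array(im["R"]);t=np.array(im["t"])
    d=R.T@np.linalg.inv(K)@np.array([uv[0],uv[1],1.]);c=-R.T@t
    return c+d*(z-c[2])/d[2]
def proj(im,X):
    p=np.array(im["R"])@np.array(X)+np.array(im["t"]);p=np.array(im["camera_matrix"])@p;return p[:2]/p[2]
def wristim():
    s=robot.state();im=robot.get_image("wrist");im=dict(im)
    R=Ro.from_quat(np.array(s["tcp_rot"])[[1,2,3,0]]).as_matrix();M=np.array(im["mount"])
    Rc=R@M[:3,:3];tc=R@M[:3,3]+np.array(s["ee_pos"])
    im["R"]=Rc.T;im["t"]=-Rc.T@tc;return s,im
def save(im,n):cv2.imwrite("pics/"+n,np.ascontiguousarray(im["pixels"][:,:,::-1]))
def reg(im,n,z,show=True):
    r=robot.silhouettes(im,n)
    if not r: print(n,"none");return None
    m=r[0]["region"];v,u=np.nonzero(m)
    P=np.array([ray(im,(a,b),z) for a,b in zip(u,v)])[:,:2]
    c,(w,h),a=cv2.minAreaRect(P.astype(np.float32)*1000)
    e,V=np.linalg.eigh(np.cov(P.T))
    if show: print(n,"p%.2f"%r[0]["p"],"bbox",np.round(r[0]["bbox"]),"mean",P.mean(0).round(4),"rectc",np.round(c),np.round((w,h)),"ax",np.degrees(np.arctan2(V[1,1],V[0,1])).round(1))
    return P
E
cat > a.py <<'E'
from h import *
s=robot.state();print({k:np.round(v,3) for k,v in s.items()})
im=robot.get_image("top");save(im,"top.png")
print(-np.array(im["R"]).T@im["t"])
for n,z in [("wrench",.016),("wrench_handle",.02),("cell",.126),("nut_mid",.16),("tray",.016),("salt_cube",.03),("concrete_cube",.05),("salt_core",.076),("tin",.045),("weight",.014),("caliper",.01),("end_disc",.014)]: reg(im,n,z)
im=robot.get_image("scene");save(im,"scene.png")
E
python3 a.py
```

```text
pics
{'time_s': np.float64(0.0), 'joints': array([-1.509,  0.313,  1.498,  0.   ,  1.331, -0.223]), 'joint_velocities': array([-0.   ,  0.001,  0.   ,  0.001,  0.   ,  0.001]), 'effort': array([-1.0000e-03, -4.1227e+01, -2.5974e+01, -0.0000e+00,  4.0000e-03,
       -0.0000e+00]), 'ee_pos': array([ 0.147, -0.504,  0.242]), 'tcp_rot': array([-0.001,  0.99 ,  0.142,  0.   ]), 'contact_force': array([-0.888, -0.061, -0.166]), 'wrist_torque': array([ 0.049,  0.006, -0.046]), 'gripper_force': np.float64(0.0), 'grip_width': np.float64(1.001)}
[ 0.36112294 -0.01289183  1.43361315]
wrench p0.60 bbox [270. 188.  21.  68.] mean [0.536  0.1888] rectc [537. 196.] [268.  54.] ax -168.2
wrench_handle p0.85 bbox [275. 197.  15.  55.] mean [0.4987 0.1807] rectc [504. 181.] [199.  31.] ax -168.6
cell p0.75 bbox [390. 187.  44.  49.] mean [ 0.5371 -0.2198] rectc [ 539. -221.] [120. 145.] ax 142.3
nut_mid p0.53 bbox [394. 180.  13.  10.] mean [ 0.5457 -0.2273] rectc [ 546. -228.] [33. 36.] ax 82.5
tray p0.93 bbox [273. 188.  61.  93.] mean [0.5438 0.1939] rectc [546. 194.] [334. 186.] ax -169.8
salt_cube p0.63 bbox [188. 209.  19.  20.] mean [0.4688 0.493 ] rectc [469. 493.] [69. 81.] ax 92.7
concrete_cube p0.81 bbox [458. 187.  22.  20.] mean [ 0.5431 -0.4719] rectc [ 543. -472.] [58. 63.] ax 132.5
salt_core p0.64 bbox [328. 228.  12.  12.] mean [ 0.3956 -0.016 ] rectc [395. -15.] [35. 31.] ax -176.0
tin p0.67 bbox [320. 188.   9.  15.] mean [0.5433 0.0123] rectc [543.  13.] [43. 36.] ax -179.4
weight p0.71 bbox [327. 146.  23.  26.] mean [ 0.698  -0.0079] rectc [699.  -7.] [87. 82.] ax 179.3
caliper p0.57 bbox [212. 251.  41.  29.] mean [0.3143 0.4111] rectc [308. 420.] [ 52. 153.] ax 127.9
end_disc p0.43 bbox [449. 244.  10.  19.] mean [ 0.3342 -0.4462] rectc [ 333. -446.] [43. 44.] ax 159.0
```

```bash
python3 -c "
import cv2
a=cv2.imread('pics/top.png')[110:290,160:500];cv2.imwrite('pics/topc.png',cv2.resize(a,(800,424),interpolation=2))"
```

```text
(no output)
```

View pics/topc.png

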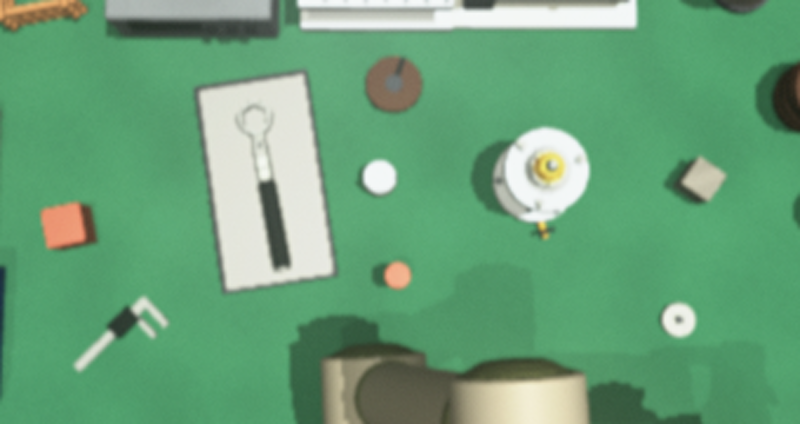

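View pics/scene.png

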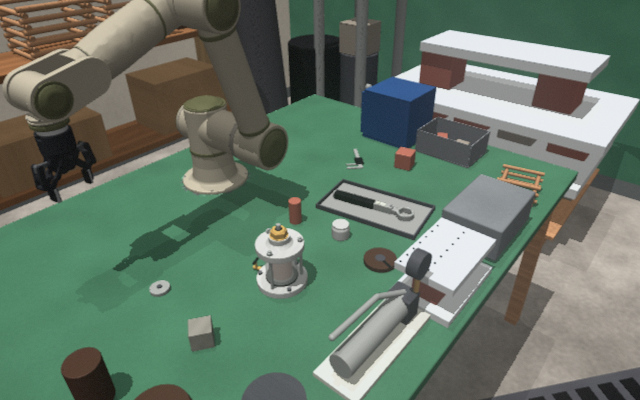

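The top view shows the wrench in the tray at crop pixels (255,110) for the ring to (280,265) for the handle end, handle towards the robot. The cell and its brass nut are at (548,165). In the scene view the nut stands clear with the ram on top, and the space between tray and cell holds only low objects.

```bash
cat >> h.py <<'E'
def rows(xyz,phi=None):
    """rows needed to reach TCP xyz, tool x heading phi (deg), tool down"""
    s=robot.state();R=Ro.from_quat(np.array(s["tcp_rot"])[[1,2,3,0]])
    h=np.degrees(np.arctan2(*R.as_matrix()[[1,0],0])); phi=h if phi is None else phi
    a=np.radians(phi);T=Ro.from_matrix(np.array([[np.cos(a),np.sin(a),0],[np.sin(a),-np.cos(a),0],[0,0,-1]]).T.T)
    d=R.inv().apply(np.array(xyz)-s["ee_pos"])/.2; r=(R.inv()*T).as_rotvec()/(np.pi/2)
    print("t%.2f"%s["time_s"],"pos",np.round(s["ee_pos"],4),"head %.2f"%h,"F",np.round(s["contact_force"],1),"shift",d.round(4),"turn",r.round(4))
E
python3 - <<'E'
from h import *
im=robot.get_image("wrist");print(np.round(im["mount"],3),np.round(im["camera_matrix"],0))
rows([.50,-.25,.36],16.3)
rows([.56,-.30,.36],16.3)
E
```

```text
[[ 0.001 -0.957 -0.29   0.073]
 [ 1.     0.     0.001 -0.001]
 [-0.    -0.29   0.957 -0.132]
 [ 0.     0.     0.     1.   ]] [[341.   0. 317.]
 [  0. 341. 199.]
 [  0.   0.   1.]]
t0.75 pos [ 0.1475 -0.5039  0.2423] head 16.31 F [-0.3 -0.2 -0.6] shift [ 2.0482 -0.7231 -0.5885] turn [ 0.     -0.      0.0002]
t0.75 pos [ 0.1475 -0.5039  0.2423] head 16.31 F [-0.3 -0.2 -0.6] shift [ 2.2659 -0.3989 -0.5885] turn [ 0.     -0.      0.0002]
```

```bash
python3 - <<'E'
from h import *
rows([.476,-.247,.30],16.3)
E
python3 -m pendant '[[0.9,-0.35,-0.29,0,0,0,0],[0.9,-0.35,-0.29,0,0,0,0],[0.9,-0.35,-0.29,0,0,0,0],[0.9,-0.35,-0.29,0,0,0,0],[0.9,-0.35,-0.29,0,0,0,0]]'
python3 - <<'E'
from h import *
rows([.476,-.247,.30],16.3)
E
```

```text
t0.75 pos [ 0.1475 -0.5039  0.2423] head 16.31 F [-0.3 -0.2 -0.6] shift [ 1.9372 -0.7712 -0.2885] turn [ 0.     -0.      0.0002]
time_s: 1.38
ee_pos: [0.3008, -0.386, 0.3003]
tcp_rot: [0.0, 0.99, 0.143, -0.0]
contact_force: [-0.6, -0.0, -0.7]
grip_width: 0.996
gripper_force: 0.0
t1.38 pos [ 0.3008 -0.386   0.3003] head 16.39 F [-0.6 -0.  -0.7] shift [ 1.0368 -0.4196  0.0011] turn [0.0002 0.0001 0.001 ]
```

```bash
python3 -m pendant '[[1,-0.42,0,0,0,0,0],[1,-0.42,0,0,0,0,0],[1,-0.42,0,0,0,0,0],[1,-0.42,0,0,0,0,0],[1,-0.42,0,0,0,0,0],[1,-0.42,0,0,0,0,0]]'
python3 - <<'E'
from h import *
s,im=wristim();save(im,"nut1.png");print(s["ee_pos"])
P=reg(im,"nut_mid",.1625);reg(im,"cell",.126)
p=proj(im,[.546,-.227,.16]);print(p)
u,v=map(int,p);c=im["pixels"][max(0,v-75):v+75,u-100:u+100,::-1];print(c.shape,max(0,v-75),u-100)
cv2.imwrite("pics/nut1c.png",cv2.resize(c,None,fx=4,fy=4,interpolation=2))
rows([.51,.19,.25],11)
E
```

```text
time_s: 2.12
ee_pos: [0.4679, -0.2508, 0.2998]
tcp_rot: [-0.0, 0.99, 0.141, -0.0]
contact_force: [0.1, -0.1, 0.3]
grip_width: 1.0
gripper_force: 0.0
[ 0.46790589 -0.25076987  0.29977204]
nut_mid p0.89 bbox [319.  81.  48.  50.] mean [ 0.5497 -0.2279] rectc [ 549. -228.] [35. 39.] ax 80.4
cell p0.94 bbox [322.  85. 144. 158.] mean [ 0.5513 -0.2275] rectc [ 550. -228.] [118. 117.] ax -166.9
[316.35813033  84.49725326]
(150, 200, 3) 9 216
t2.27 pos [ 0.4681 -0.2505  0.3002] head 16.20 F [ 0.3 -0.6 -0.2] shift [ 0.8157 -2.0565  0.2511] turn [-0.      0.0001  0.0577]
```

View pics/nut1c.png

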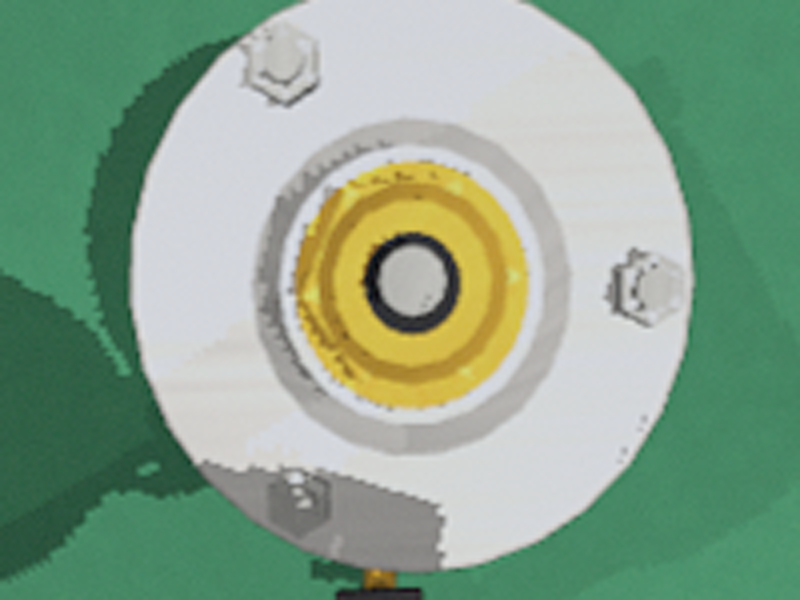

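The nut shows at crop centre (412,280), with its corners rounded by the chamfer at about (517,280), (455,188), (310,295) and (470,372). I'll go closer and fit the hexagon.

```bash
python3 -m pendant '[[0,0,0.2,0,0,0,0],[0,0,0.4,0,0,0,0],[0,0,0.4,0,0,0,0],[0,0,0.4,0,0,0,0]]'
cat > nut.py <<'E'
from h import *
from scipy.optimize import minimize
def hexpoly(c,a,z,r=.0208): return [(c[0]+r*np.cos(a+k*np.pi/3),c[1]+r*np.sin(a+k*np.pi/3),z) for k in range(6)]
def mask_of(im,c,a):
    m=np.zeros((1600,2560),np.uint8)
    for z in (.149,.1625):
        q=np.array([proj(im,X) for X in hexpoly(c,a,z)])*4+2
        P=q if z==.149 else np.vstack([P,q])
    cv2.fillConvexPoly(m,cv2.convexHull(P.astype(np.float32)).astype(np.int32),255)
    return cv2.resize(m,(640,400),interpolation=cv2.INTER_AREA)/255.
def fit(im):
    hsv=cv2.cvtColor(im["pixels"],cv2.COLOR_RGB2HSV);r=robot.silhouettes(im,"nut_mid")[0]
    m=((hsv[...,0]>15)&(hsv[...,0]<35)&(hsv[...,1]>90)).astype(np.uint8)
    box=np.zeros_like(m);u,v,w,h=[int(x) for x in r["bbox"]];box[v-h//2-6:v+h//2+6,u-w//2-6:u+w//2+6]=1
    m=m*box;cs,_=cv2.findContours(m,cv2.RETR_EXTERNAL,cv2.CHAIN_APPROX_NONE);c=max(cs,key=cv2.contourArea)
    m[:]=0;cv2.drawContours(m,[c],-1,1,-1)
    c0=ray(im,(u,v),.158)[:2]
    for name,M in (("col",m),("net",r["region"].astype(float))):
        res=[]
        for a in np.radians(np.arange(0,60,5)):
            f=lambda p:np.abs(mask_of(im,c0+p[:2]/1000,a+p[2]*.05)-M).sum()
            o=minimize(f,[0,0,0],method="Nelder-Mead",options=dict(initial_simplex=[[0,0,0],[1.5,0,0],[0,1.5,0],[0,0,1]],maxfev=70))
            res.append((o.fun,np.degrees(a+o.x[2]*.05)%60,*(c0+o.x[:2]/1000)))
        res.sort();print(name,M.sum());[print(np.round(x,4)) for x in res[:4]];print("worst",np.round(res[-1],3))
s,im=wristim();print(s["ee_pos"]);fit(im);save(im,"nut2.png")
p=ray and proj(im,[.549,-.228,.16]);u,v=map(int,p);v0=max(0,v-50)
cv2.imwrite("pics/nut2c.png",cv2.resize(im["pixels"][v0:v0+100,u-65:u+65,::-1],None,fx=6,fy=6,interpolation=0));print(u-65,v0)
E
time python3 nut.py
```

```text
time_s: 2.78
ee_pos: [0.4692, -0.2501, 0.2221]
tcp_rot: [0.001, 0.99, 0.142, 0.001]
contact_force: [-0.3, 0.2, 0.1]
grip_width: 0.996
gripper_force: 0.0
[ 0.46921862 -0.2500733   0.22208135]
col 5360
[ 1.0768118e+03  4.7577400e+01  5.4990000e-01 -2.2740000e-01]
[ 1.0820431e+03  2.7010200e+01  5.4990000e-01 -2.2780000e-01]
[ 1.0824745e+03  4.3043300e+01  5.4980000e-01 -2.2800000e-01]
[ 1.0832588e+03  1.7679900e+01  5.4990000e-01 -2.2750000e-01]
worst [ 1.089769e+03  1.087000e+01  5.500000e-01 -2.280000e-01]
net 3753.0
[ 5.673961e+02  5.123000e+01  5.495000e-01 -2.279000e-01]
[ 5.677137e+02  5.122190e+01  5.495000e-01 -2.279000e-01]
[ 5.679255e+02  5.118830e+01  5.495000e-01 -2.279000e-01]
[ 5.679255e+02  5.121670e+01  5.494000e-01 -2.279000e-01]
worst [ 5.86631e+02  5.07680e+01  5.49000e-01 -2.28000e-01]
254 28
real	0m4.706s
user	0m6.780s
sys	0m1.192s
```

View pics/nut2c.png

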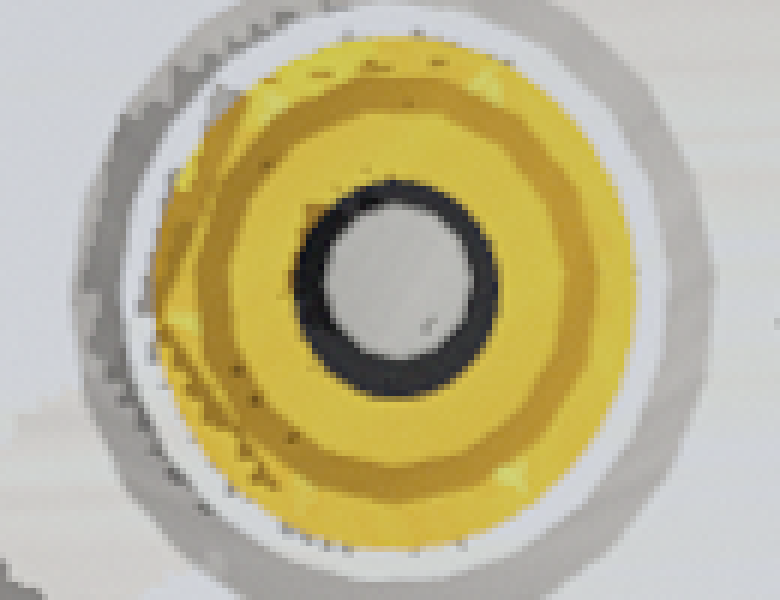

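The close view shows the hexagon's bright corner facets at about (265,100), (490,82), (180,310) and (512,485), sitting on a round brass flange. The flange is what spoiled the mask fit, so I'll use the corners.

Run:
```python
from h import *
s,im=wristim()
q=np.array([(265,100),(490,82),(180,310),(512,485)])/6+np.array([254,28])
P=np.array([ray(im,p,.1622)[:2] for p in q]);print(P.round(4))
# circle/hex fit
from scipy.optimize import least_squares
def f(x):
    out=[]
    for p in P:
        d=p-x[:2];a=np.arctan2(d[1],d[0]);k=np.round((a-x[2])/(np.pi/3));t=x[2]+k*np.pi/3
        out+=list(d-x[3]*np.array([np.cos(t),np.sin(t)]))
    return out
for a0 in (0,.3,.6,.9):
    o=least_squares(f,[.5495,-.228,a0,.02]);print(o.cost,o.x.round(4),np.degrees(o.x[2])%60)
g=cv2.cvtColor(im["pixels"],cv2.COLOR_RGB2GRAY)
# ram top circle and boss centre
for (u,v,z,n) in [((398)/6+254,(279)/6+28,.18,"ram"),((397)/6+254,(288)/6+28,.1665,"cone ring")]: print(n,ray(im,(u,v),z).round(4))
rows([.51,.19,.25],11)
```

```text
[[ 0.5616 -0.2124]
 [ 0.5684 -0.2307]
 [ 0.5429 -0.2098]
 [ 0.5368 -0.2426]]
1.4703272839709647e-07 [ 0.5494 -0.2276 -0.1661  0.0193] 50.48528830282785
1.470327283970826e-07 [ 0.5494 -0.2276 -0.1661  0.0193] 50.485288193565424
1.4703272839708149e-07 [ 0.5494 -0.2276  0.8811  0.0193] 50.48528819510041
1.4703272839708201e-07 [ 0.5494 -0.2276  0.8811  0.0193] 50.48528819423152
ram [ 0.5498 -0.2277  0.18  ]
cone ring [ 0.5499 -0.2278  0.1665]
t2.92 pos [ 0.4693 -0.2498  0.2219] head 16.31 F [-0.5 -0.9  0.1] shift [ 0.8129 -2.0529 -0.144 ] turn [ 0.0014 -0.0011  0.059 ]
```

```bash
python3 -m pendant '[[0,-0.3,-0.1,0,0,0,0],[0,-0.6,-0.1,0,0,0,0],[0,-0.95,-0.1,0,0,0,0],[0,-0.95,-0.1,0,0,0,0],[0,-0.95,-0.1,0,0,0,0]]'
python3 - <<'E'
from h import *
rows([.562,.197,.17],11)
E
```

```text
time_s: 3.55
ee_pos: [0.4159, -0.0671, 0.2411]
tcp_rot: [0.001, 0.99, 0.142, 0.001]
contact_force: [-0.9, 0.0, -0.0]
grip_width: 0.999
gripper_force: 0.0
t3.55 pos [ 0.4159 -0.0671  0.2411] head 16.37 F [-0.9  0.  -0. ] shift [ 1.0723 -1.0619  0.3556] turn [ 0.0009 -0.0009  0.0596]
```

```bash
python3 -m pendant '[[0.2,-0.3,0,0,0,0.06,0],[0.5,-0.6,0,0,0,0.06,0],[0.8,-0.85,0,0,0,0.06,0],[1,-1,0,0,0,0.06,0],[1,-1,0.2,0,0,0.06,0],[1,-1,0.3,0,0,0.06,0],[1,-1,0.35,0,0,0.06,0],[1,-1,0.35,0,0,0.06,0]]'
cat > wr.py <<'E'
from h import *
s,im=wristim();print(s["ee_pos"]);save(im,"wr%d.png"%(s["time_s"]*10))
A=reg(im,"wrench",.023);B=reg(im,"wrench_handle",.028)
rows([.562,.197,.083],11)
E
python3 wr.py
```

```text
time_s: 4.55
ee_pos: [0.5518, 0.1802, 0.1703]
tcp_rot: [0.0, 0.996, 0.094, -0.0]
contact_force: [-0.2, -0.1, -0.0]
grip_width: 1.004
gripper_force: 0.0
[0.55178129 0.18020262 0.17026574]
wrench p0.84 bbox [301. 179.  72. 314.] mean [0.5492 0.1911] rectc [537. 188.] [274.  53.] ax -168.4
wrench_handle p0.69 bbox [307. 225.  31. 221.] mean [0.5112 0.183 ] rectc [506. 182.] [203.  27.] ax -168.5
t4.70 pos [0.5519 0.1807 0.1715] head 10.87 F [-0.1  0.4  0.2] shift [ 0.064  -0.0707  0.4426] turn [ 0.0001 -0.0013 -0.0014]
```

```bash
python3 -m pendant '[[0.05,-0.05,0.2,0,0,-0.008,0],[0.05,-0.05,0.44,0,0,-0.008,0],[0.05,-0.05,0.44,0,0,-0.008,0],[0.05,-0.05,0.44,0,0,-0.008,0]]'
python3 - <<'E'
from h import *
s,im=wristim();print(s["ee_pos"])
save(im,"ring.png");c=ray(im,(0,0),0)*0
reg(im,"wrench",.023);reg(im,"wrench_handle",.026)
p=proj(im,[.641,.209,.023]);u,v=map(int,p);v0=max(0,v-50);print(u-65,v0)
cv2.imwrite("pics/ringc.png",cv2.resize(im["pixels"][v0:v0+100,u-65:u+65,::-1],None,fx=6,fy=6,interpolation=0))
rows([.5184,.1846,.083],11.5)
E
```

```text
time_s: 5.2
ee_pos: [0.5604, 0.1929, 0.0847]
tcp_rot: [-0.0, 0.995, 0.101, 0.002]
contact_force: [0.9, -0.2, 0.6]
grip_width: 1.001
gripper_force: 0.0
[0.56039685 0.19286541 0.08473732]
wrench p0.62 bbox [316. 191. 103. 351.] mean [0.5741 0.1963] rectc [562. 195.] [221.  53.] ax -168.5
wrench_handle p0.85 bbox [319. 257.  46. 226.] mean [0.5339 0.1881] rectc [531. 187.] [152.  27.] ax -168.4
253 29
t5.35 pos [0.5602 0.1929 0.0845] head 11.63 F [0.1 0.6 0.9] shift [-0.213  -0.0013  0.0066] turn [ 0.0002 -0.0022  0.0015]
```

View pics/ringc.png

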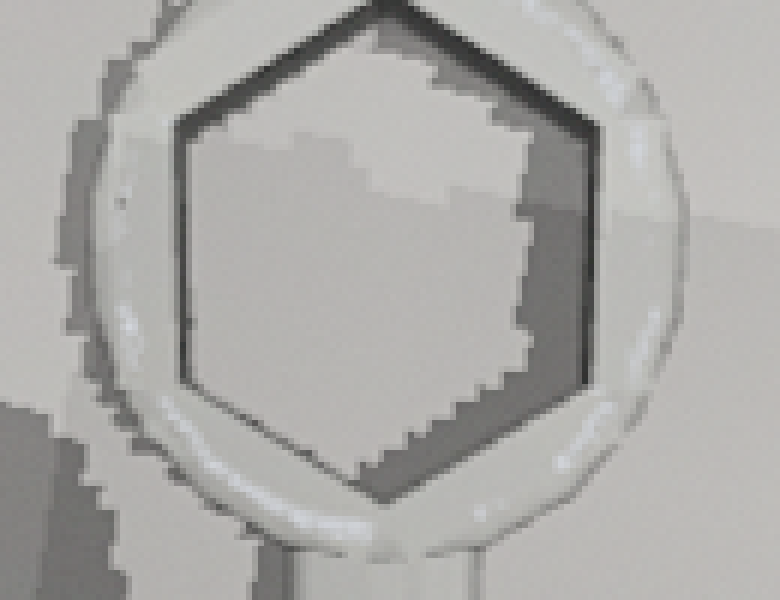

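The ring's opening shows clearly, with top-edge corners at about (175,120), (598,122), (588,385), (180,380) and (385,503). From these I'll work out its centre and heading.

Run:
```python
from h import *
from scipy.optimize import least_squares
s,im=wristim()
q=np.array([(175,120),(598,122),(588,385),(181,380),(385,503)])/6+np.array([253,29])
P=np.array([ray(im,p,.023)[:2] for p in q])
def f(x):
    out=[]
    for p in P:
        d=p-x[:2];a=np.arctan2(d[1],d[0]);t=x[2]+np.round((a-x[2])/(np.pi/3))*np.pi/3
        out+=list(d-x[3]*np.array([np.cos(t),np.sin(t)]))
    return out
o=least_squares(f,[.641,.209,.2,.02]);print(o.cost,o.x.round(4),np.degrees(o.x[2]))
a=np.radians(11.5);g=o.x[:2]-.125*np.array([np.cos(a),np.sin(a)]);print(g)
rows([*g,.017],11.5)
```

```text
1.1932052319478643e-07 [0.6446 0.2106 0.1965 0.0215] 11.261188720352886
[0.52209079 0.18566233]
t5.40 pos [0.56   0.1929 0.0841] head 11.63 F [-1.3  0.2 -0.5] shift [-0.1938 -0.0027  0.3347] turn [ 0.0001 -0.0018  0.0015]
```

```bash
python3 -m pendant '[[-0.195,0,0,0,0,0,0],[-0.195,0,0.1,0,0,0,0],[-0.195,0,0.25,0,0,0,0],[-0.195,0,0.33,0,0,0,0],[-0.195,0,0.33,0,0,0,0.2],[-0.195,0,0.33,0,0,0,0.5],[-0.195,0,0.33,0,0,0,1],[-0.195,0,0.33,0,0,0,1],[-0.195,0,0.33,0,0,0,1],[-0.195,0,0.33,0,0,0,1],[-0.195,0,0.33,0,0,0,1],[-0.195,0,0.33,0,0,0,1]]' 60
python3 - <<'E'
from h import *
s,im=wristim()
save(im,"grip.png");reg(im,"wrench",.023);reg(im,"wrench_handle",.026)
rows([.522,.1856,.25],11.5)
E
```

```text
time_s: 6.9
ee_pos: [0.5216, 0.1852, 0.0173]
tcp_rot: [-0.0, 0.995, 0.101, 0.001]
contact_force: [-1.5, -0.9, 6.4]
grip_width: 0.29
gripper_force: 60.7
wrench p0.89 bbox [319. 184. 104. 367.] mean [0.558  0.1928] rectc [550. 191.] [149.  34.] ax -168.4
wrench_handle p0.69 bbox [319. 211.  68. 314.] mean [0.5475 0.1907] rectc [543. 190.] [128.  27.] ax -168.5
t7.05 pos [0.5216 0.1851 0.0173] head 11.64 F [-0.2  0.8  5.6] shift [ 0.0045 -0.0017 -1.1636] turn [ 0.0001 -0.0011  0.0016]
```

```bash
python3 -m pendant '[[0,0,-0.1,0,0,0,1],[0,0,-0.3,0,0,0,1],[0,0,-0.6,0,0,0,1],[0,0,-0.95,0,0,0,1],[-0.1,0.1,-1,0,0,0,1],[-0.25,0.35,-1,0,0,0,1],[-0.4,0.6,-1,0,0,0,1],[-0.5,0.85,-1,0,0,-0.05,1],[-0.5,1,-1,0,0,-0.1,1],[-0.5,1,-1,0,0,-0.15,1],[-0.5,1,-1,0,0,-0.15,1]]' 90
python3 - <<'E'
from h import *
rows([.452,-.244,.23],50.5)
E
```

```text
time_s: 8.43
ee_pos: [0.463, -0.0311, 0.2159]
tcp_rot: [-0.0, 0.976, 0.217, -0.001]
contact_force: [-0.0, -0.7, -4.3]
grip_width: 0.286
gripper_force: 90.1
t8.43 pos [ 0.463  -0.0311  0.2159] head 25.07 F [-0.  -0.7 -4.3] shift [-0.5009  0.9408 -0.0707] turn [-0.0007  0.0004 -0.2826]
```

```bash
python3 -m pendant '[[-0.1,0.2,-0.07,0,0,-0.05,1],[-0.25,0.4,-0.07,0,0,-0.15,1],[-0.4,0.65,-0.07,0,0,-0.25,1],[-0.5,0.85,-0.07,0,0,-0.28,1],[-0.5,0.94,-0.07,0,0,-0.28,1],[-0.5,0.94,-0.07,0,0,-0.28,1],[-0.5,0.94,-0.07,0,0,-0.28,1]]'
python3 - <<'E'
from h import *
s,im=wristim();save(im,"hold.png");print(s["ee_pos"])
p=proj(im,[.5496,-.2277,.1625]);print(p);u,v=map(int,p);v0=max(0,v-50);print(u-65,v0)
reg(im,"nut_mid",.1625);reg(im,"wrench_handle",.24)
cv2.imwrite("pics/holdc.png",cv2.resize(im["pixels"][v0:v0+100,u-65:u+65,::-1],None,fx=6,fy=6,interpolation=0))
rows([.4697,-.3246,.23],50.7)
E
```

```text
time_s: 9.3
ee_pos: [0.4526, -0.2426, 0.2301]
tcp_rot: [-0.0, 0.905, 0.425, -0.0]
contact_force: [-1.2, -0.3, -4.2]
grip_width: 0.279
gripper_force: 90.5
[ 0.45262692 -0.24261654  0.23010636]
[434.18987279  96.82149796]
369 46
nut_mid p0.59 bbox [432.  98.  75.  76.] mean [ 0.5485 -0.2263] rectc [ 548. -227.] [40. 39.] ax 161.1
wrench_handle p0.81 bbox [320. 213.  65. 313.] mean [ 0.4697 -0.2213] rectc [ 466. -225.] [127.  27.] ax 50.3
t9.45 pos [ 0.4528 -0.2428  0.2304] head 50.38 F [-0.3 -0.5 -3.5] shift [-0.2611  0.326   0.0021] turn [-0.     -0.     -0.0035]
```

View pics/holdc.png

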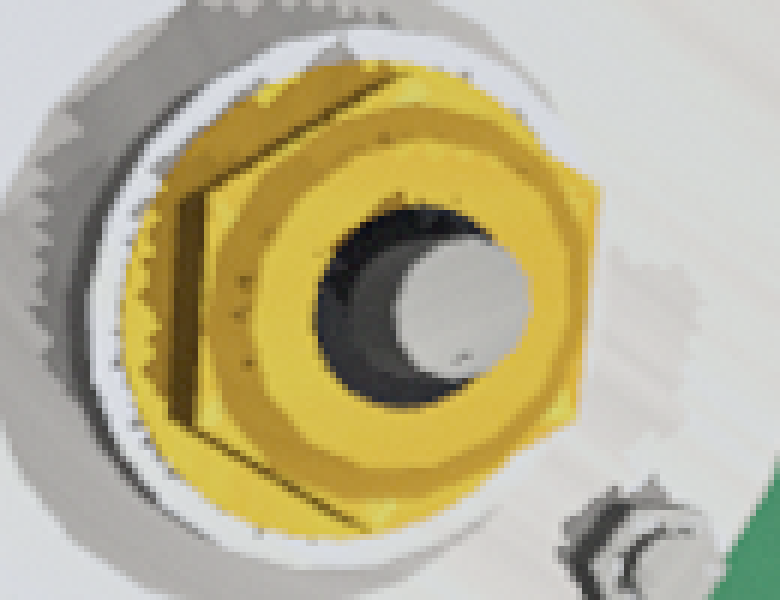

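Here the hexagon's top edge is clear, with corners at about (212,190), (405,72), (600,185), (578,420), (375,528) and (200,426).

Run:
```python
from h import *
from scipy.optimize import least_squares
s,im=wristim()
q=np.array([(212,190),(405,72),(600,185),(578,420),(375,528),(200,426)])/6+np.array([369,46])
P=np.array([ray(im,p,.1623)[:2] for p in q])
def f(x,idx=range(6)):
    out=[]
    for p in P:
        d=p-x[:2];a=np.arctan2(d[1],d[0]);t=x[2]+np.round((a-x[2])/(np.pi/3))*np.pi/3
        out+=list(d-x[3]*np.array([np.cos(t),np.sin(t)]))
    return out
o=least_squares(f,[.549,-.227,.88,.02]);print(o.cost,o.x.round(4),np.degrees(o.x[2]));print((np.array(o.fun)*1000).round(1))
print("ram",ray(im,((462)/6+369,308/6+46),.18))
a=o.x[2]
g=o.x[:2]-.1256*np.array([np.cos(a),np.sin(a)]);print(g)
rows([*g,.23],np.degrees(a)+.2)
```

```text
5.989248647657064e-07 [ 0.5501 -0.2284  0.9013  0.0208] 51.63802158925719
[ 0.4  0.1 -0.7  0.3  0.2 -0.1  0.1 -0.5 -0.1  0.4  0.1 -0.2]
ram [ 0.54998971 -0.22832265  0.18      ]
[ 0.4721198  -0.32686033]
t9.50 pos [ 0.4528 -0.243   0.2304] head 50.38 F [-0.5  0.  -4.3] shift [-0.2614  0.3421  0.0022] turn [ 0.     -0.     -0.0162]
```

```bash
python3 -m pendant '[[-0.1,0.15,0,0,0,-0.012,1],[-0.25,0.34,0,0,0,-0.012,1],[-0.26,0.34,0,0,0,-0.012,1],[-0.26,0.34,0,0,0,-0.012,1],[-0.26,0.34,0,0,0,-0.012,1]]'
cat > see.py <<'E'
from h import *
import sys
s=robot.state();T=np.array(s["ee_pos"]);R=Ro.from_quat(np.array(s["tcp_rot"])[[1,2,3,0]]).as_matrix()
im=robot.get_image("scene");save(im,sys.argv[1]+"_full.png")
r=T+R@[.1256,0,.0013];n=np.array([.55,-.2283,.155]);print("ring",r.round(4),proj(im,r).round(1),"nut",proj(im,n).round(1))
u,v=map(int,proj(im,n));c=im["pixels"][v-50:v+40,u-60:u+60,::-1]
cv2.imwrite("pics/"+sys.argv[1]+".png",cv2.resize(c,None,fx=6,fy=6,interpolation=2));print(u-60,v-50)
rows([.4715,-.3263,.1563],51.5)
E
python3 see.py s1
```

```text
time_s: 10.12
ee_pos: [0.472, -0.3262, 0.2305]
tcp_rot: [0.0, 0.901, 0.434, 0.0]
contact_force: [0.3, -0.0, -5.0]
grip_width: 0.286
gripper_force: 90.8
ring [ 0.5502 -0.2279  0.2293] [275.8 207.2] nut [277.5 232.9]
217 182
t10.18 pos [ 0.472  -0.3263  0.2306] head 51.47 F [ 1.   0.6 -4.5] shift [-0.0017 -0.002   0.3715] turn [ 0.0001 -0.     -0.0003]
```

View pics/s1.png

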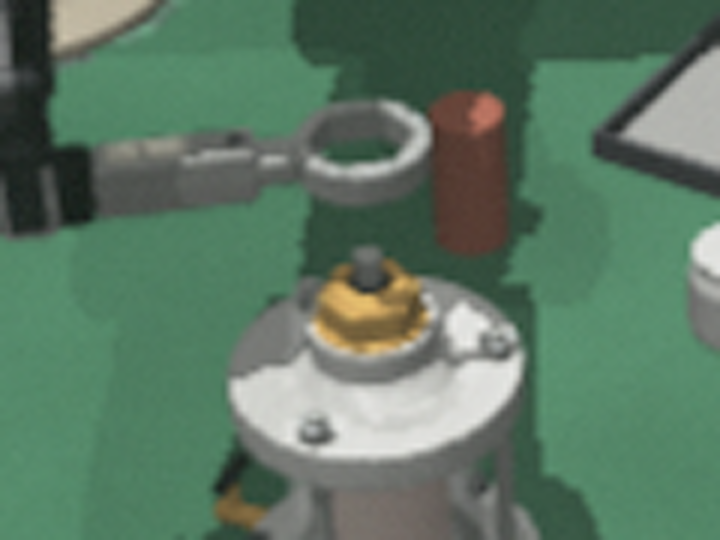

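The scene view shows the ring centred over the ram and nut (ring at about 367 and nut at 370 in crop columns). I'll descend.

```bash
python3 -m pendant '[[-0.002,-0.002,0.15,0,0,0,1],[-0.002,-0.002,0.26,0,0,0,1],[-0.002,-0.002,0.26,0,0,0,1],[-0.002,-0.002,0.28,0,0,0,1],[-0.002,-0.002,0.29,0,0,0,1],[-0.002,-0.002,0.3,0,0,0,1],[-0.002,-0.002,0.31,0,0,0,1],[-0.002,-0.002,0.32,0,0,0,1],[-0.002,-0.002,0.32,0,0,0,1]]'
python3 - <<'E'
from h import *
rows([.4715,-.3263,.1563],51.5);print(np.round(robot.state()["wrist_torque"],2))
E
```

```text
time_s: 11.3
ee_pos: [0.4713, -0.3272, 0.1662]
tcp_rot: [-0.0, 0.901, 0.434, -0.0]
contact_force: [-0.2, -0.4, -5.3]
grip_width: 0.28
gripper_force: 90.8
t11.30 pos [ 0.4713 -0.3272  0.1662] head 51.41 F [-0.2 -0.4 -5.3] shift [ 0.004  -0.002   0.0493] turn [-0.0001 -0.0001 -0.001 ]
[-0.06  0.06  0.01]
```

```bash
python3 -m pendant '[[0,0,0.01,0,0,0,1],[0,0,0.02,0,0,0,1],[0,0,0.03,0,0,0,1],[0,0,0.04,0,0,0,1],[0,0,0.045,0,0,0,1],[0,0,0.05,0,0,0,1],[0,0,0.05,0,0,0,1]]'
python3 - <<'E'
from h import *
rows([.4715,-.3263,.1563],51.5);print(np.round(robot.state()["wrist_torque"],2))
E
python3 see.py s2
```

```text
time_s: 12.18
ee_pos: [0.4714, -0.3273, 0.1567]
tcp_rot: [0.0, 0.901, 0.434, 0.0]
contact_force: [-1.8, 0.0, 0.1]
grip_width: 0.281
gripper_force: 91.3
t12.18 pos [ 0.4714 -0.3273  0.1567] head 51.42 F [-1.8  0.   0.1] shift [ 0.0042 -0.0028  0.002 ] turn [ 0.0003 -0.     -0.0009]
[0.28 0.06 0.17]
ring [ 0.5497 -0.2291  0.1554] [277.2 232.9] nut [277.5 232.9]
217 182
t12.22 pos [ 0.4714 -0.3273  0.1567] head 51.42 F [-2.9  0.1  0.6] shift [ 0.0042 -0.0028  0.0019] turn [ 0.0004  0.     -0.0009]
```

View pics/s2.png

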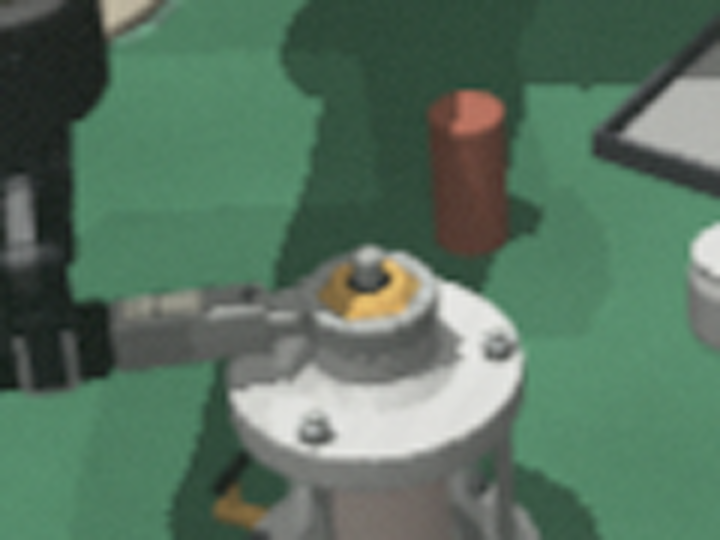

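The ring sits fully home on the boss, and the wrench's weight is now off the wrist. Next I'll turn clockwise on a 125.6 mm circle, watching the tangential force.

```bash
cat > f.py <<'E'
from h import *
s=robot.state();R=Ro.from_quat(np.array(s["tcp_rot"])[[1,2,3,0]]).as_matrix()
F=R.T@s["contact_force"];M=R.T@s["wrist_torque"];d=np.array([.55,-.2283])-s["ee_pos"][:2]
print("t%.2f"%s["time_s"],"head %.2f"%np.degrees(np.arctan2(R[1,0],R[0,0])),"Ft",F.round(1),"M",M.round(2),"dist %.4f"%np.hypot(*d),"dir %.2f"%np.degrees(np.arctan2(d[1],d[0])),"z %.4f"%s["ee_pos"][2], "g",s["grip_width"].round(3))
E
python3 -m pendant '[[0,-0.0157,0,0,0,0.016,1],[0.0008,-0.0314,0,0,0,0.032,1],[0.0018,-0.047,0,0,0,0.048,1],[0.003,-0.0627,0,0,0,0.064,1],[0.003,-0.0627,0,0,0,0.064,1]]' >/dev/null; python3 f.py
python3 -m pendant '[[0,-0.0157,0,0,0,0.016,1],[0.0008,-0.0314,0,0,0,0.032,1],[0.0008,-0.0314,0,0,0,0.032,1]]' > /dev/null; python3 f.py
```

```text
Traceback (most recent call last):
  File "f.py", line 4, in <module>
    print("t%.2f"%s["time_s"],"head %.2f"%np.degrees(np.arctan2(R[1,0],R[0,0])),"Ft",F.round(1),"M",M.round(2),"dist %.4f"%np.hypot(*d),"dir %.2f"%np.degrees(np.arctan2(d[1],d[0])),"z %.4f"%s["ee_pos"][2], "g",s["grip_width"].round(3))
                                                                                                                                                                                                                  ^^^^^^^^^^^^^^^^^^^^^
AttributeError: 'float' object has no attribute 'round'
Traceback (most recent call last):
  File "f.py", line 4, in <module>
    print("t%.2f"%s["time_s"],"head %.2f"%np.degrees(np.arctan2(R[1,0],R[0,0])),"Ft",F.round(1),"M",M.round(2),"dist %.4f"%np.hypot(*d),"dir %.2f"%np.degrees(np.arctan2(d[1],d[0])),"z %.4f"%s["ee_pos"][2], "g",s["grip_width"].round(3))
                                                                                                                                                                                                                  ^^^^^^^^^^^^^^^^^^^^^
AttributeError: 'float' object has no attribute 'round'
```

```bash
sed -i 's/s\["grip_width"\].round(3)/round(float(s["grip_width"]),3)/' f.py; python3 f.py
```

```text
t13.22 head 42.75 Ft [-0.7 -0.9 -1.7] M [ 0.06  0.45 -0.66] dist 0.1263 dir 42.95 z 0.1564 g 0.281
```

```bash
python3 -m pendant '[[0,-0.005,0,0,0,0,1],[0,-0.01,0,0,0,0,1],[0,-0.01,0,0,0,0,1]]' > /dev/null; python3 f.py;python3 -m pendant '[[0,-0.005,0,0,0,0,1],[0,-0.01,0,0,0,0,1],[0,-0.01,0,0,0,0,1]]' > /dev/null; python3 f.py
```

```text
t13.60 head 42.71 Ft [1.  6.  0.4] M [-0.94  0.56 -0.04] dist 0.1263 dir 42.45 z 0.1566 g 0.284
t13.97 head 42.63 Ft [ 1.8 10.4  1.9] M [-1.71  0.6   0.51] dist 0.1263 dir 41.95 z 0.1568 g 0.28
```

```bash
python3 -m pendant '[[0,-0.0157,0,0,0,0.018,1],[0.0008,-0.0314,0,0,0,0.035,1],[0.0008,-0.0314,0,0,0,0.035,1]]' > /dev/null; python3 f.py
python3 -m pendant '[[0,-0.0157,0,0,0,0.016,1],[0.0008,-0.0314,0,0,0,0.032,1],[0.0008,-0.0314,0,0,0,0.032,1]]' > /dev/null; python3 f.py
```

```text
t14.35 head 39.49 Ft [4.  8.4 1.8] M [-1.35  0.75  0.42] dist 0.1263 dir 38.93 z 0.1568 g 0.279
t14.72 head 36.62 Ft [3.6 8.5 1.1] M [-1.38  0.79  0.36] dist 0.1264 dir 36.09 z 0.1568 g 0.287
```

```bash
python3 -m pendant '[[0,-0.0157,0,0,0,0.018,1],[0.0008,-0.0314,0,0,0,0.035,1],[0.0008,-0.0314,0,0,0,0.035,1]]' > /dev/null; python3 f.py
python3 -m pendant '[[0,-0.0157,0,0,0,0.016,1],[0.0008,-0.0314,0,0,0,0.032,1],[0.0008,-0.0314,0,0,0,0.032,1]]' > /dev/null; python3 f.py
```

```text
t15.10 head 33.50 Ft [3.8 7.3 1.5] M [-1.15  0.91  0.14] dist 0.1264 dir 33.13 z 0.1567 g 0.288
t15.47 head 30.62 Ft [4.2 6.  1.6] M [-1.09  1.05  0.07] dist 0.1264 dir 30.29 z 0.1567 g 0.285
```

```bash
python3 -m pendant '[[0.001,-0.0157,0,0,0,0.016,1],[0.0028,-0.0314,0,0,0,0.032,1],[0.0028,-0.0314,0,0,0,0.032,1]]' > /dev/null; python3 f.py
python3 -m pendant '[[0,-0.0157,0,0,0,0.016,1],[0.0008,-0.0314,0,0,0,0.032,1],[0.0008,-0.0314,0,0,0,0.032,1]]' > /dev/null; python3 f.py
```

```text
t15.85 head 27.75 Ft [2.2 7.4 0.9] M [-1.09  0.74  0.04] dist 0.1264 dir 27.45 z 0.1567 g 0.282
t16.23 head 24.88 Ft [2.1 6.4 2.2] M [-1.07  0.81 -0.09] dist 0.1264 dir 24.61 z 0.1568 g 0.283
```

```bash
python3 -m pendant '[[0.001,-0.0157,0,0,0,0.016,1],[0.0018,-0.0314,0,0,0,0.032,1],[0.0018,-0.0314,0,0,0,0.032,1]]' > /dev/null; python3 f.py
```

```text
t16.60 head 22.01 Ft [ 1.6  6.4 -0.2] M [-0.98  0.71 -0.11] dist 0.1264 dir 21.76 z 0.1567 g 0.284
```

```bash
python3 -m pendant '[[0.001,-0.0175,0,0,0,0.016,1],[0.0018,-0.034,0,0,0,0.032,1],[0.0018,-0.034,0,0,0,0.032,1]]' > /dev/null; python3 f.py
```

```text
t16.98 head 19.12 Ft [2.  7.1 0.5] M [-1.15  0.55 -0.03] dist 0.1264 dir 18.79 z 0.1568 g 0.281
```

```bash
python3 -m pendant '[[0.001,-0.016,0,0,0,0.016,1],[0.0018,-0.032,0,0,0,0.032,1],[0.0018,-0.032,0,0,0,0.032,1]]' > /dev/null; python3 f.py
```

```text
t17.35 head 16.24 Ft [1.  6.9 0.9] M [-1.23  0.42 -0.01] dist 0.1264 dir 15.91 z 0.1568 g 0.284
```

```bash
python3 -m pendant '[[0.001,-0.016,0,0,0,0.016,1],[0.0016,-0.032,0,0,0,0.032,1],[0.0016,-0.032,0,0,0,0.032,1]]' > /dev/null; python3 f.py
```

```text
t17.73 head 13.36 Ft [-0.5  8.1  0.4] M [-1.3   0.37 -0.02] dist 0.1264 dir 13.05 z 0.1568 g 0.284
```

```bash
python3 -m pendant '[[0.001,-0.016,0,0,0,0.016,1],[0.0012,-0.032,0,0,0,0.032,1],[0.0012,-0.032,0,0,0,0.032,1]]' > /dev/null; python3 f.py
```

```text
t18.10 head 10.48 Ft [-0.2  8.1  1.3] M [-1.32  0.37 -0.05] dist 0.1264 dir 10.17 z 0.1568 g 0.28
```

```bash
python3 -m pendant '[[0.0005,-0.016,0,0,0,0.016,1],[0.001,-0.032,0,0,0,0.032,1],[0.001,-0.032,0,0,0,0.032,1]]' > /dev/null; python3 f.py
```

```text
t18.48 head 7.61 Ft [-0.   8.2  1. ] M [-1.35  0.34 -0.07] dist 0.1264 dir 7.28 z 0.1568 g 0.282
```

```bash
python3 -m pendant '[[0.0005,-0.016,0,0,0,0.016,1],[0.001,-0.032,0,0,0,0.032,1],[0.001,-0.032,0,0,0,0.032,1]]' > /dev/null; python3 f.py
```

```text
t18.85 head 4.73 Ft [1.  8.9 0.8] M [-1.38  0.37 -0.01] dist 0.1264 dir 4.40 z 0.1568 g 0.28
```

```bash
python3 -m pendant '[[0.0005,-0.016,0,0,0,0.016,1],[0.001,-0.032,0,0,0,0.032,1],[0.001,-0.032,0,0,0,0.032,1]]' > /dev/null; python3 f.py
```

```text
t19.23 head 1.85 Ft [1.2 9.3 0.8] M [-1.44  0.41  0.02] dist 0.1265 dir 1.52 z 0.1568 g 0.283
```

```bash
python3 -m pendant '[[0.0005,-0.016,0,0,0,0.016,1],[0.001,-0.032,0,0,0,0.032,1],[0.001,-0.032,0,0,0,0.032,1]]' > /dev/null; python3 f.py
```

```text
t19.60 head -1.02 Ft [1.3 9.6 2.3] M [-1.63  0.45 -0.19] dist 0.1265 dir -1.29 z 0.1568 g 0.283
```

```bash
python3 -m pendant '[[0.0003,-0.01,0,0,0,0.0095,1],[0.0005,-0.019,0,0,0,0.019,1],[0.0005,-0.019,0,0,0,0.019,1]]' > /dev/null; python3 f.py; python3 f.py
```

```text
t19.98 head -2.73 Ft [ 0.2 11.3  1.5] M [-1.75  0.37 -0.05] dist 0.1265 dir -2.95 z 0.1568 g 0.286
t19.98 head -2.73 Ft [ 0.2 11.3  1.5] M [-1.75  0.37 -0.05] dist 0.1265 dir -2.95 z 0.1568 g 0.286
```

```bash
python3 -m pendant '[[0.0003,-0.01,0,0,0,0.0095,1],[0.0005,-0.019,0,0,0,0.019,1],[0.0005,-0.019,0,0,0,0.019,1]]' > /dev/null; python3 f.py
```

```text
t20.35 head -4.48 Ft [ 0.5 12.8  1.7] M [-2.06  0.29  0.18] dist 0.1265 dir -4.50 z 0.1568 g 0.279
```

```bash
cat > w2.py <<'E'
from h import *
s,im=wristim();save(im,"b%d.png"%(s["time_s"]*10))
R=Ro.from_quat(np.array(s["tcp_rot"])[[1,2,3,0]]).as_matrix();print("head",np.degrees(np.arctan2(R[1,0],R[0,0])))
P=reg(im,"wrench_handle",.1677);Q=reg(im,"wrench",.1627);reg(im,"nut_mid",.1627)
p=proj(im,[.55,-.2283,.1627]);print(p)
c=im["pixels"][0:110,225:415,::-1];cv2.imwrite("pics/b.png",cv2.resize(c,None,fx=4,fy=4,interpolation=0))
for z,pts in ((.1627,"ring"),):
    pass
im=robot.get_image("scene");reg(im,"wrench_handle",.155);reg(im,"wrench",.155);save(im,"bs.png")
im=robot.get_image("top");reg(im,"wrench_handle",.16);reg(im,"wrench",.16)
E
python3 w2.py; python3 f.py
```

```text
head -4.475477633821495
wrench_handle p0.93 bbox [320. 212.  66. 315.] mean [ 0.4512 -0.2206] rectc [ 446. -220.] [ 27. 126.] ax 175.3
wrench p0.93 bbox [316. 184. 104. 368.] mean [ 0.461  -0.2214] rectc [ 453. -220.] [ 33. 149.] ax 175.5
nut_mid none
[318.16923461 -82.75847223]
wrench_handle p0.57 bbox [246. 210.  56.  37.] mean [ 0.4367 -0.2174] rectc [ 408. -213.] [ 43. 210.] ax 178.6
wrench p0.71 bbox [254. 217.  77.  49.] mean [ 0.4804 -0.2207] rectc [ 444. -209.] [ 63. 280.] ax 176.4
wrench_handle none
wrench p0.60 bbox [188. 208.  22.  22.] mean [0.4587 0.4467] rectc [459. 446.] [65. 70.] ax 91.1
t20.85 head -4.47 Ft [ 0.6 13.   2. ] M [-2.06  0.25  0.18] dist 0.1265 dir -4.47 z 0.1568 g 0.284
```

View pics/b.png

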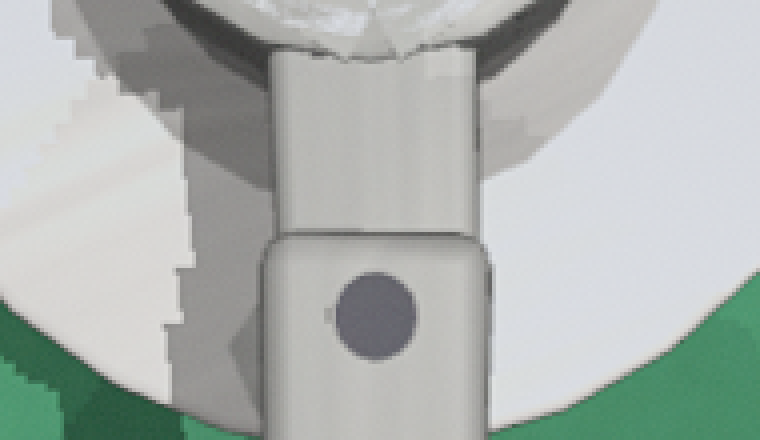

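The wrist view shows the head's shank at crop (272–480, 60–235) and the handle tube below it from row 240, with the shank tilted slightly against the tube. I'll measure that angle against the earlier straight picture `hold.png`.

```bash
cat > beta.py <<'E'
from h import *
import sys
def edges(fn,show=True):
    g=cv2.imread(fn);g=cv2.GaussianBlur(cv2.resize(g[0:125,225:415],None,fx=4,fy=4,interpolation=cv2.INTER_CUBIC),(5,5),0).astype(float)
    gx=np.abs(np.gradient(g,axis=1)).sum(2);out={}
    for nm,r0,r1,wins in (("shank",75,225,((262,292),(466,494))),("tube",270,480,((248,278),(476,504)))):
        a=[]
        for w in wins:
            ys=np.arange(r0,r1);W=gx[r0:r1,w[0]:w[1]]**2;xs=w[0]+W.argmax(1)
            for _ in range(4):
                k=np.polyfit(ys,xs,1);res=np.abs(np.polyval(k,ys)-xs);ok=res<=max(1.5,np.median(res)*1.5);ys,xs=ys[ok],xs[ok]
            a.append(k[0]);print(fn,nm,w,k.round(4),len(ys))
        out[nm]=np.mean(a)
    print("shank-tube",round(out["shank"]-out["tube"],4))
for f in sys.argv[1:]: edges(f)
E
python3 beta.py pics/hold.png pics/b203.png; ls pics
```

```text
pics/hold.png shank (262, 292) [8.000000e-03 2.659195e+02] 106
pics/hold.png shank (466, 494) [8.000000e-04 4.749337e+02] 104
pics/hold.png tube (248, 278) [9.60000e-03 2.57444e+02] 186
pics/hold.png tube (476, 504) [-3.000000e-02  4.967372e+02] 183
shank-tube 0.0146
pics/b203.png shank (262, 292) [5.350000e-02 2.675107e+02] 100
pics/b203.png shank (466, 494) [1.800000e-03 4.799286e+02] 136
pics/b203.png tube (248, 278) [2.800000e-02 2.544397e+02] 114
pics/b203.png tube (476, 504) [-4.610000e-02  5.062837e+02] 134
shank-tube 0.0367
b.png
b203.png
bs.png
grip.png
hold.png
holdc.png
nut1.png
nut1c.png
nut2.png
nut2c.png
ring.png
ringc.png
s1.png
s1_full.png
s2.png
s2_full.png
scene.png
top.png
topc.png
wr45.png
```

```bash
python3 -m pendant '[[0.0003,-0.008,0,0,0,0.012,1],[0.0005,-0.016,0,0,0,0.024,1],[0.0005,-0.016,0,0,0,0.024,1]]' > /dev/null; python3 f.py
python3 - <<'E'
from h import *
s,im=wristim();save(im,"c.png")
a=cv2.imread("pics/hold.png")[0:110,250:390];b=cv2.imread("pics/b203.png")[0:110,250:390];c=cv2.imread("pics/c.png")[0:110,250:390]
cv2.imwrite("pics/cmp.png",cv2.resize(np.hstack([a,c]),None,fx=2.8,fy=5,interpolation=2))
E
python3 beta.py pics/c.png
```

```text
t21.23 head -6.64 Ft [ 0.6 11.8  0.9] M [-1.88  0.49  0.25] dist 0.1265 dir -6.04 z 0.1568 g 0.285
pics/c.png shank (262, 292) [8.930000e-02 2.610257e+02] 118
pics/c.png shank (466, 494) [2.73000e-02 4.75555e+02] 135
pics/c.png tube (248, 278) [5.100000e-02 2.443553e+02] 89
pics/c.png tube (476, 504) [-5.750000e-02  5.099014e+02] 141
shank-tube 0.0615
```

View pics/cmp.png

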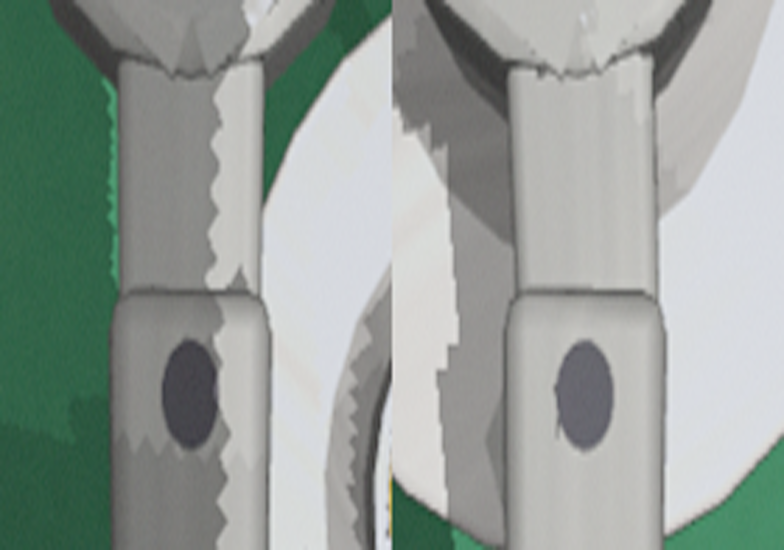

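```bash
python3 -m pendant '[[0.0003,-0.005,0,0,0,0.007,1],[0.0003,-0.01,0,0,0,0.014,1],[0.0003,-0.01,0,0,0,0.014,1]]' > /dev/null; python3 f.py
python3 - <<'E'
from h import *
s,im=wristim();save(im,"d.png")
E
python3 beta.py pics/d.png
```

```text
t21.65 head -7.91 Ft [ 1.7 10.9  0.6] M [-1.84  0.46  0.23] dist 0.1264 dir -6.96 z 0.1568 g 0.282
pics/d.png shank (262, 292) [1.05200e-01 2.58365e+02] 94
pics/d.png shank (466, 494) [5.100000e-02 4.720545e+02] 147
pics/d.png tube (248, 278) [5.730000e-02 2.420657e+02] 98
pics/d.png tube (476, 504) [-5.470000e-02  5.092641e+02] 159
shank-tube 0.0768
```

Clicked: the break-over is about 0.07 rad by both the image and the geometry, and the pin torque has fallen by a quarter. I'll stop pulling and unload now.

```bash
python3 -m pendant '[[0,0.02,0,0,0,-0.027,1],[0.001,0.04,0,0,0,-0.05,1],[0.003,0.0627,0,0,0,-0.074,1],[0.003,0.0627,0,0,0,-0.074,1]]' > /dev/null; python3 f.py
```

```text
t22.20 head -1.22 Ft [1.3 6.1 0.9] M [-0.96  0.59  0.05] dist 0.1265 dir -1.67 z 0.1566 g 0.282
```

```bash
python3 -m pendant '[[0,0.018,0,0,0,-0.014,1],[0.001,0.035,0,0,0,-0.028,1],[0.001,0.035,0,0,0,-0.028,1]]' > /dev/null; python3 f.py
```

```text
t22.57 head 1.38 Ft [ 0.9  1.2 -1.9] M [-0.21  0.79  0.08] dist 0.1267 dir 0.98 z 0.1563 g 0.282
```

```bash
python3 -m pendant '[[0,0.012,0,0,0,-0.015,1],[0.0,0.02,0,0,0,-0.025,1],[0.0,0.02,0,0,0,-0.025,1]]' > /dev/null; python3 f.py; python3 -m pendant '[[0,0,-0.005,0,0,0,1],[0,0,-0.01,0,0,0,1],[0,0,-0.015,0,0,0,1],[0,0,-0.015,0,0,0,1]]' > /dev/null; python3 f.py
```

```text
t22.95 head 3.62 Ft [ 1.1  3.8 -1.5] M [-0.53  0.67  0.33] dist 0.1268 dir 2.85 z 0.1563 g 0.283
t23.45 head 3.61 Ft [4.8 4.  6.4] M [-0.85  0.51  0.58] dist 0.1269 dir 2.70 z 0.1587 g 0.28
```

```bash
python3 -m pendant '[[0.001,0.003,0,0,0,0.003,1],[0.002,0.007,0,0,0,0.005,1],[0.002,0.007,0,0,0,0.005,1]]' > /dev/null; python3 f.py; python3 -m pendant '[[0,0,-0.01,0,0,0,1],[0,0,-0.02,0,0,0,1],[0,0,-0.02,0,0,0,1]]' > /dev/null; python3 f.py
```

```text
t23.82 head 3.22 Ft [ 0.7 -0.2  5.7] M [ 0.1   0.   -0.13] dist 0.1269 dir 3.05 z 0.1587 g 0.28
t24.20 head 3.20 Ft [-0.6 -1.5  3.7] M [ 0.31 -0.12 -0.23] dist 0.1265 dir 3.27 z 0.1634 g 0.284
```

```bash
python3 -m pendant '[[0,0,-0.03,0,0,0,1],[0,0,-0.07,0,0,0,1],[0,0,-0.12,0,0,0,1],[0,0,-0.2,0,0,0,1],[0,0,-0.35,0,0,0,1],[0,0,-0.35,0,0,0,1],[0,-0.3,-0.35,0,0,-0.04,1],[0,-0.6,-0.35,0,0,-0.08,1],[0,-0.9,-0.35,0,0,-0.09,1],[0,-1,-0.35,0,0,-0.09,1],[0,-1,-0.35,0,0,-0.09,1]]'
python3 - <<'E'
from h import *
rows([.5216,.1851,.15],11.64)
E
```

```text
time_s: 25.58
ee_pos: [0.4124, -0.035, 0.2326]
tcp_rot: [-0.0, 0.995, 0.099, -0.0]
contact_force: [0.9, 0.1, -3.5]
grip_width: 0.283
gripper_force: 91.1
t25.57 pos [ 0.4124 -0.035   0.2326] head 11.41 F [ 0.9  0.1 -3.5] shift [ 0.7534 -0.9704  0.4128] turn [-0.0003  0.0005 -0.0025]
```

```bash
python3 -m pendant '[[0.2,-0.25,0,0,0,-0.0025,1],[0.4,-0.5,0,0,0,-0.0025,1],[0.6,-0.8,0,0,0,-0.0025,1],[0.753,-0.97,0,0,0,-0.0025,1],[0.753,-0.97,0.2,0,0,-0.0025,1],[0.753,-0.97,0.4,0,0,-0.0025,1],[0.753,-0.97,0.4,0,0,-0.0025,1],[0.753,-0.97,0.4,0,0,-0.0025,1]]'
python3 - <<'E'
from h import *
rows([.5216,.1851,.0178],11.64)
s,im=wristim();reg(im,"wrench_handle",.163)
E
```

```text
time_s: 26.58
ee_pos: [0.5236, 0.1831, 0.1547]
tcp_rot: [0.0, 0.995, 0.1, 0.001]
contact_force: [0.1, 0.3, -4.3]
grip_width: 0.282
gripper_force: 91.0
t26.57 pos [0.5236 0.1831 0.1547] head 11.45 F [ 0.1  0.3 -4.3] shift [-0.0092 -0.0121  0.6842] turn [ 0.0002 -0.0013 -0.0022]
wrench_handle p0.61 bbox [320. 213.  67. 308.] mean [0.5495 0.1885] rectc [544. 188.] [129.  27.] ax -168.6
```

Now lower it into the tray, slowing for contact.

```bash
python3 -m pendant '[[-0.009,-0.012,0.2,0,0,-0.002,1],[-0.009,-0.012,0.45,0,0,-0.002,1],[-0.009,-0.012,0.6,0,0,-0.002,1],[-0.009,-0.012,0.65,0,0,-0.002,1],[-0.009,-0.012,0.665,0,0,-0.002,1],[-0.009,-0.012,0.675,0,0,-0.002,1],[-0.009,-0.012,0.68,0,0,-0.002,1],[-0.009,-0.012,0.68,0,0,-0.002,1]]'; python3 f.py
```

```text
time_s: 27.68
ee_pos: [0.5205, 0.1857, 0.0178]
tcp_rot: [-0.0, 0.995, 0.102, 0.0]
contact_force: [0.2, -0.6, -4.9]
grip_width: 0.284
gripper_force: 91.0
t27.68 head 11.69 Ft [0.  0.6 4.9] M [ 0.   -0.06  0.01] dist 0.4151 dir -85.93 z 0.0178 g 0.284
```

```bash
python3 -m pendant '[[0,0,0.003,0,0,0,1],[0,0,0.005,0,0,0,1],[0,0,0.005,0,0,0,1]]' >/dev/null; python3 f.py
```

```text
t28.05 head 11.69 Ft [-4.6 -0.  -7.3] M [-0.1  -0.74  0.04] dist 0.4151 dir -85.93 z 0.0174 g 0.287
```

Contact with the foam. Release slowly, then lift straight up.

```bash
python3 -m pendant '[[0,0,-0.002,0,0,0,0.6],[0,0,-0.002,0,0,0,0.5],[0,0,-0.002,0,0,0,0.3],[0,0,-0.002,0,0,0,0],[0,0,-0.002,0,0,0,0],[0,0,-0.002,0,0,0,0],[0,0,-0.1,0,0,0,0],[0,0,-0.3,0,0,0,0],[0,0,-0.6,0,0,0,0],[0,0,-0.9,0,0,0,0],[0,0,-0.95,0,0,0,0],[0,0,-0.95,0,0,0,0]]'
python3 - <<'E'
from h import *
s,im=wristim();save(im,"end_w.png");reg(im,"wrench",.023);reg(im,"wrench_handle",.026)
im=robot.get_image("top");save(im,"end_t.png")
for n,z in [("wrench",.016),("cell",.126),("nut_mid",.16),("tray",.016),("salt_cube",.03),("concrete_cube",.05),("salt_core",.076),("tin",.045),("weight",.014),("caliper",.01),("end_disc",.014)]: reg(im,n,z)
E
```

```text
time_s: 29.55
ee_pos: [0.5202, 0.1857, 0.2061]
tcp_rot: [-0.0, 0.995, 0.102, 0.0]
contact_force: [1.1, 0.3, -1.3]
grip_width: 0.997
gripper_force: 0.0
wrench p0.77 bbox [319. 143.  65. 287.] mean [0.544  0.1903] rectc [535. 188.] [267.  52.] ax -168.4
wrench_handle p0.67 bbox [320. 183.  34. 211.] mean [0.5084 0.1829] rectc [505. 182.] [205.  29.] ax -168.5
wrench none
cell p0.91 bbox [387. 186.  42.  41.] mean [ 0.5372 -0.2178] rectc [ 538. -217.] [120. 137.] ax 138.2
nut_mid p0.44 bbox [395. 179.  10.  10.] mean [ 0.548  -0.2272] rectc [ 549. -228.] [30. 33.] ax -177.8
tray p0.65 bbox [274. 186.  60.  92.] mean [0.5644 0.1612] rectc [545. 191.] [331. 184.] ax -161.6
salt_cube p0.60 bbox [189. 206.  19.  19.] mean [0.4695 0.4925] rectc [469. 493.] [68. 75.] ax 88.7
concrete_cube p0.57 bbox [457. 188.  21.  23.] mean [ 0.5436 -0.47  ] rectc [ 544. -470.] [56. 63.] ax 137.3
salt_core none
tin p0.66 bbox [321. 188.  16.  20.] mean [0.5442 0.0142] rectc [545.  13.] [49. 49.] ax -173.8
weight p0.62 bbox [327. 144.  25.  24.] mean [ 0.6982 -0.0068] rectc [699.  -6.] [87. 85.] ax 169.7
caliper p0.86 bbox [211. 254.  39.  27.] mean [0.3093 0.4151] rectc [306. 422.] [ 59. 158.] ax 127.5
end_disc p0.51 bbox [448. 247.  15.  17.] mean [ 0.333  -0.4451] rectc [ 332. -445.] [48. 44.] ax 57.2
```

```bash
python3 -c "
from cell import robot
print(robot.finish_job())"
```

```text
the job is handed in; nothing more can be done
None
```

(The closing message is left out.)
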